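# Clear the stone carver's bench into its trays

## Task

Sort the mixed things on the carving bench into their trays: lay the steel chisel flat on the floor of the oblong tray, stand both brass hose couplings upright on their wide ends on the floor of the round pan, and stand both stone drill cores upright on the floor of the square box. Let go of everything, and leave the small rubbing brick and the stone offcut lying where they are.

Things in the scene. Friction and masses are not known exactly. Their poses are not given: they have to be found in the camera images.
- chisel_center (a point): Steel carving chisel lying flat, 130 mm long: a square shaft 16 mm wide and 16 mm high with a thinner round shank (13 mm) at one end and a flat blade 28 mm wide and 8 mm high at the other; about 0.17 kg. Point: mid-length, on the shaft, 8 mm above its underside; x runs along the chisel to the blade end, z up. The square shaft reaches from 41 mm behind to 31 mm ahead of the point.
- coupling_a_center (a point): Brass air-hose coupling, standing upright on its wide end: round sleeve 32 mm across from the foot to 32 mm up, then a nipple 18 mm across; 48 mm tall in all, about 0.13 kg. Point: on its axis half-way up, 24 mm above its foot (within the wide sleeve); z along its axis, up from the wide foot to the nipple.
- coupling_b_center (a point): The second coupling, same as the first. Brass air-hose coupling, standing upright on its wide end: round sleeve 32 mm across from the foot to 32 mm up, then a nipple 18 mm across; 48 mm tall in all, about 0.13 kg. Point: on its axis half-way up, 24 mm above its foot (within the wide sleeve); z along its axis, up from the wide foot to the nipple.
- core_wide_center (a point): The wider core: a plain grey stone drill core, solid cylinder standing on end, 46 mm across and 42 mm tall, about 0.18 kg. Point: its centre, 21 mm above its foot; z along its axis, up.
- core_slim_center (a point): The slimmer core: a plain grey stone drill core, solid cylinder standing on end, 34 mm across and 56 mm tall, about 0.13 kg. Point: its centre, 28 mm above its foot; z along its axis, up.
- oblong_tray: Oblong grey tray, outside 190 mm (x) by 90 mm (y) and 26 mm high, walls and floor 4 mm thick, inside 182 by 82 mm. Place for the chisel, lengthwise. x along its long side. Fixed to the bench, may stand turned about the vertical. Origin: centre of its underside, on the bench top (floor surface 4 mm above it); z up.
- square_box: Square open dark-wood box, outside 128 by 128 mm and 26 mm high, walls and floor 4 mm thick, inside 120 by 120 mm. Place for the two stone cores. x and y along its sides. Fixed to the bench, may stand turned about the vertical. Origin: centre of its underside, on the bench top (floor surface 4 mm above it); z up.
- round_pan: Round aluminium pan, outside 144 mm across and 26 mm high, wall and floor 4 mm thick, flat floor 130 mm across. Place for the two couplings. Fixed to the bench, may stand turned about the vertical. Origin: centre of its underside, on the bench top (floor surface 4 mm above it); z up.
- rubbing_brick_center (a point): Bystander: small red-brown rubbing brick, 32 x 22 x 22 mm, lying loose among the things. Point: its centre, 11 mm above its underside. Leave it.
- offcut_center (a point): Bystander: small grey stone offcut, angular, stepped, 32 x 24 mm and 20 mm high, lying loose among the things. Point: its centre, 10 mm above its underside. Leave it.
Mind the look-alikes: they are no part of the job. Leave any green or purple look-alike of the square_box alone.

How it is judged (in metres and radians):
At the end, for the whole second after the job is handed in: Chisel flat on the oblong tray's floor (within 8 mm of resting height, 7 degrees of level); both couplings, wide end down, on the round pan's floor and both cores on the square box's floor, each within 6 mm of resting height and 8 degrees of upright; all inside the walls and at rest (x of chisel_center in the frame of oblong_tray between -0.045 and 0.045 m and y of chisel_center in the frame of oblong_tray between -0.038 and 0.038 m and z of chisel_center in the frame of oblong_tray below 0.02 m and angle between chisel_center's own x axis and vertical between 1.45 and 1.69 rad and horizontal distance between each of coupling_a_center, coupling_b_center and round_pan below 0.055 m and z of each of coupling_a_center, coupling_b_center in the frame of round_pan below 0.034 m and angle between each of coupling_a_center, coupling_b_center, core_wide_center, core_slim_center's own z axis and vertical below 0.15 rad and x of core_wide_center in the frame of square_box between -0.047 and 0.047 m and y of core_wide_center in the frame of square_box between -0.047 and 0.047 m and z of core_wide_center in the frame of square_box below 0.031 m and x of core_slim_center in the frame of square_box between -0.047 and 0.047 m and y of core_slim_center in the frame of square_box between -0.047 and 0.047 m and z of core_slim_center in the frame of square_box below 0.038 m and linear speed of each of chisel, coupling_a, coupling_b, core_wide, core_slim below 0.02 m/s); the robot touches nothing.
It fails at once if the rubbing brick is moved by more than 30 mm (distance of rubbing_brick_center from where it was at the start of the episode above 0.03 m).
It fails at once if the stone offcut is moved by more than 30 mm (distance of offcut_center from where it was at the start of the episode above 0.03 m).
It also fails if it takes over 120 s, if anything falls off the work surface, if the arm or the gripper's body presses on something with over 40 N, if the wrist force passes 120 N, or if a joint passes its speed limit or range.

## Robot

A 6-joint arm with a two-finger parallel gripper is mounted at the origin on the work surface. World frame = base frame: x ahead of the robot, y to its left, z up, the work surface at z = 0. Lengths are in mm, angles in degrees, forces in N, time in s.
With the tool pointing down it reaches from about 300 to 850 mm from the base axis. Payload 4.2 kg.
Tool frame: the origin (TCP) lies midway between the tips of the shut fingers; the grasp point (between the pads) lies 19 mm behind it; y points along the fingers, z is the direction in which the jaws open and shut, and the axes are right-handed (so a half turn about y gives the same grasp; the last joint's range is limited). The gripper opens to 91 mm and grips with 3 to 60 N. Pads are 32 mm wide; open, the fingers measure 118 mm over their backs; the gripper's body (76 mm by 178 mm) begins 60 mm behind the grasp point.
Start: joints at [-1.146, 18.312, 89.639, -0, 72.044, -1.146], TCP at [575.016, 0, 213.976] pointing down, gripper open.
Joint ranges: [-177.97, 177.97], [-48.28, 115.42], [12.27, 149.76], [-77.06, 257.06], [2.81, 150.46], [-146.56, 146.56]. Speed limits (degrees/s): [147.25, 147.25, 180, 180, 180, 180].

## Interface

Orientations are given as [roll, pitch, yaw] about the fixed x, y, z axes, in that order (R = Rz(yaw) Ry(pitch) Rx(roll)).
In Python, from workcell import env gives the robot as it stands.
- The arm moves only by the shell command python3 -m handwheel 'ROWS' [FORCE]. ROWS is JSON, a list of rows, each a list of 3 entries, a list of its own where there are three numbers: the opening, from 0 (shut) to 1 (fully open), then the shift along the tool's x, y, z in mm, then the turn, a rotation vector about the tool's x, y, z in degrees. A call has exactly 10 rows; each row shifts and turns the commanded pose from where the row before left it, along the tool's axes as they then stand; what a row does not reach is not made up. A row lasts 1/12 s, in which the tool goes at most 41.7 mm and 7.16 degrees, less where a joint would pass 70% of its speed; a pose out of reach is approached as far as the arm can. A call is refused whole if a number of a shift passes 41.7 or a number of a turn 7.16, either way. A call with a gripper value outside its range is refused whole. The fingers move at their own pace and stop on an object; FORCE is the grip in N (left out, the last holds). Time passes only in rows, so rows that do not move let the fingers close, or fill a call up. It gives the time, the measured TCP pose, the force and the opening at its end, in the units of the state.
- env.state(): the state, without advancing time (a new reading comes with each control period).
- env.grab_frame(name): name is "scene" or "side" or "wrist"; returns the picture (400x640x3 uint8, red, green, blue); there is no depth.
- env.camera_info(name): a dict with "fx", "fy", "cx", "cy" (pixels), "camera_from_world" (4x4, takes a point from world to camera coordinates); the wrist camera has in their place "mount" (4x4, takes a point from camera to tool coordinates, whose origin is the TCP and whose axes are the tool frame's). Camera axes: x right, y down, z forward; pixel columns grow to the right and rows downward; lengths in mm; the calibration is good to about 2 mm. A picture is of the moment at which its call begins: read the wrist's pose just before it. camera_info takes no time and is no camera call.
- env.job_done(): hands the job in, once; it reports no verdict.
Trained networks look in the newest picture that a camera, given by its name, has taken for a name from the list of things; names that differ only in an ending like _2 or _b are one class to them, and where a whole thing is asked for, a point or a joint stands for the part that bears it (a point fixed in the world has none). Each returns a list of dicts, best first, with "p" (0 to 1); they miss things now and then, are a little off and sometimes report something else, mostly with a low value. They report only what shows in the picture. A call takes as long as a camera call. They do not tell look-alikes from the thing itself.
- env.masks_of(camera, label): "region" (400x640 bool, what is visible of it) and "location" ([column, row] in pixels, amid what is visible of it).
The state is a dict: "time_s": time; "qpos": joint angles; "qvel": joint speeds; "effort": joint torques, N m; "ee_pos": TCP position; "ee_rot": TCP orientation; "force": force on the tool from outside, world axes, zero at the start; "torque": the same for the moment, N m; "gripper_width": finger opening in mm.
Only numpy, scipy, OpenCV 4.12 (cv2) and the standard library are available. Lean on these libraries where they do the work, as an engineer would, in place of code of your own. Each camera call takes 0.05 s, during which the arm holds its last target.

## Working session

There is one attempt and no reset: what is moved stays moved. The work goes in short steps, Python scripts to look and compute and a shell command to move; the robot and the scene stay as the last step left them, time stands still between calls to the robot, and variables do not carry over. Pictures are saved under pics/ and viewed, and the job is handed in when it is done.

```bash
ls; mkdir -p pics; python3 - <<'E'
from workcell import env
import cv2
print(env.state())
for n in("scene","side","wrist"):
    im=env.grab_frame(n); cv2.imwrite(f"pics/{n}0.png",im[:,:,::-1]); print(n,env.camera_info(n))
E
```

```text
pics
{'time_s': 0.0, 'qpos': array([-1.14530023e+00,  1.83547316e+01,  8.97071535e+01,  5.80208424e-04,
        7.20428846e+01, -1.14472339e+00]), 'qvel': array([ 0.09974435, -0.02539744, -0.06270694, -0.06324328, -0.05832553,
        0.0080265 ]), 'effort': array([-5.01459035e-04, -4.12465632e+01, -2.31973493e+01,  7.28826877e-02,
        4.58198413e-02, -1.41870069e-04]), 'ee_pos': array([5.74496813e+02, 2.02361558e-02, 2.13084231e+02]), 'ee_rot': array([-9.01047377e+01,  2.64457920e-03, -9.00007586e+01]), 'force': array([ 0.00562192, -1.09686493,  0.33015147]), 'torque': array([ 0.01042407,  0.03739138, -0.00902903]), 'gripper_width': 91.5781369631293}
scene {'fx': 413.82473853926075, 'fy': 413.82473853926075, 'cx': 319.5119223800011, 'cy': 194.18389397760154, 'camera_from_world': array([[-1.48476243e-01,  9.88660571e-01, -2.24739929e-02,
         1.59308831e+02],
       [ 5.05447881e-01,  5.63353427e-02, -8.61016126e-01,
        -1.76998674e+02],
       [-8.49986614e-01, -1.39199871e-01, -5.08080851e-01,
         1.66101251e+03],
       [ 0.00000000e+00,  0.00000000e+00,  0.00000
[... 267 characters left out ...]
9849e-01,  5.17743211e-01, -8.36166121e-01,
         2.01743714e+02],
       [ 3.01813506e-01, -7.79942114e-01, -5.48269009e-01,
         9.54929973e+02],
       [ 0.00000000e+00,  0.00000000e+00,  0.00000000e+00,
         1.00000000e+00]])}
wrist {'fx': 340.6416388252306, 'fy': 340.6416388252306, 'cx': 324.7693930906025, 'cy': 192.31113565437582, 'mount': array([[ 3.85338525e-04,  9.54736358e-01,  2.97453086e-01,
        -8.49766435e+01],
       [ 8.81563640e-04, -2.97453317e-01,  9.54735957e-01,
        -1.70825759e+02],
       [ 9.99999537e-01, -1.05672721e-04, -9.56281082e-04,
         1.71186775e-01],
       [ 0.00000000e+00,  0.00000000e+00,  0.00000000e+00,
         1.00000000e+00]])}
```

View pics/scene0.png

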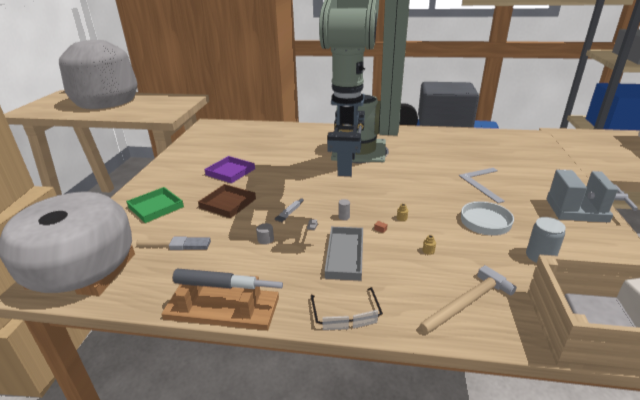

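View pics/side0.png

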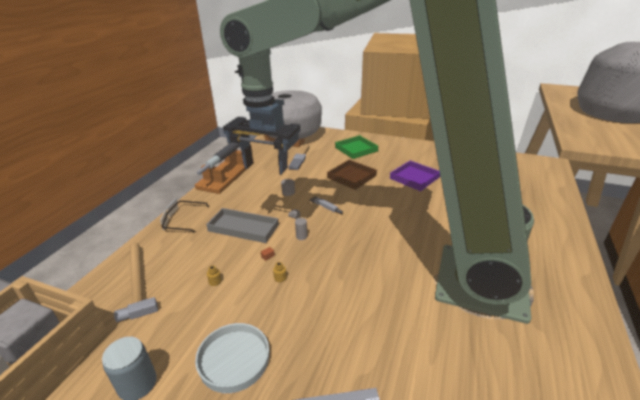

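View pics/wrist0.png

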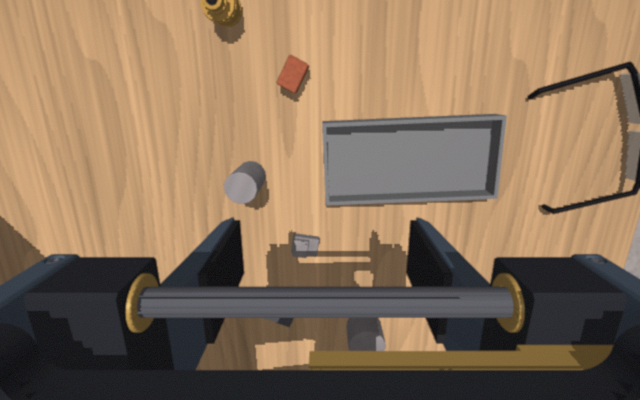

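```bash
cat > h.py <<'E'
import numpy as np, cv2
from scipy.spatial.transform import Rotation as Rot
from workcell import env
def cam(n, st=None):
    c=env.camera_info(n); K=np.array([[c['fx'],0,c['cx']],[0,c['fy'],c['cy']],[0,0,1]])
    if 'mount' in c:
        st=st or env.state(); T=np.eye(4)
        T[:3,:3]=Rot.from_euler('xyz',st['ee_rot'],degrees=True).as_matrix(); T[:3,3]=st['ee_pos']
        M=np.linalg.inv(T@np.array(c['mount']))
    else: M=np.array(c['camera_from_world'])
    return K,M
def proj(KM,P):
    K,M=KM; p=np.atleast_2d(P)@M[:3,:3].T+M[:3,3]; q=p@K.T; return q[:,:2]/q[:,2:]
def plane(KM,uv,z):
    K,M=KM; R=M[:3,:3]; o=-R.T@M[:3,3]; d=R.T@np.linalg.solve(K,np.array([uv[0],uv[1],1.])); return o+d*(z-o[2])/d[2]
def look(n,name=None):
    st=env.state(); im=env.grab_frame(n)
    if name: cv2.imwrite('pics/'+name,im[:,:,::-1])
    return cam(n,st),im
def circ(r,z,n=40):
    a=np.linspace(0,2*np.pi,n,endpoint=False); return np.c_[r*np.cos(a),r*np.sin(a),0*a+z]
def boxp(a,b,c0,c1,x0=None):
    return np.array([[x,y,z] for x in ((-a/2,a/2) if x0 is None else x0) for y in(-b/2,b/2) for z in(c0,c1)])
# each: list of convex parts, base on bench
MODELS={'coupling_a_center':[np.r_[circ(16,0),circ(16,32)],np.r_[circ(9,32),circ(9,48)]],
'core_wide_center':[np.r_[circ(23,0),circ(23,42)]],'core_slim_center':[np.r_[circ(17,0),circ(17,56)]],
'chisel_center':[boxp(0,16,0,16,(-41,31)),boxp(0,28,4,12,(31,65)),boxp(0,13,1.5,14.5,(-65,-41))],
'oblong_tray':[boxp(190,90,0,26)],'square_box':[boxp(128,128,0,26)],'round_pan':[np.r_[circ(72,0),circ(72,26)]],
'rubbing_brick_center':[boxp(32,22,0,22)],'offcut_center':[boxp(32,24,0,20)]}
def render(KM,parts,x,y,yaw,z=0):
    m=np.zeros((400,640),np.uint8); c,s=np.cos(yaw),np.sin(yaw); R=np.array([[c,-s,0],[s,c,0],[0,0,1]])
    for P in parts:
        q=proj(KM,P@R.T+[x,y,z]); h=cv2.convexHull((q*16).astype(np.int32)); cv2.fillConvexPoly(m,h,1,cv2.LINE_8,4)
    return m>0
E
python3 - <<'E'
from h import *
import pickle
names=['chisel_center','coupling_a_center','core_wide_center','core_slim_center','oblong_tray','square_box','round_pan','rubbing_brick_center','offcut_center']
out={}
for n in('scene','side','wrist'):
    KM,im=look(n)
    for l in names:
        r=env.masks_of(n,l); out[n,l]=r
        for d in r[:4]:
            p=plane(KM,d['location'],12); print(n,l,round(d['p'],2),np.round(d['location']),d['region'].sum(),p[:2].round())
pickle.dump(out,open('m0.pkl','wb'))
E
```

```text
scene chisel_center 0.71 [290. 209.] 242 [ 481. -182.]
scene coupling_a_center 0.6 [399. 212.] 194 [457. 151.]
scene coupling_a_center 0.25 [487. 217.] 1438 [459. 403.]
scene core_wide_center 0.75 [264. 231.] 290 [ 604. -230.]
scene core_slim_center 0.57 [342. 209.] 206 [463. -21.]
scene oblong_tray 0.69 [342. 253.] 1876 [673.  -0.]
scene oblong_tray 0.36 [344. 209.] 225 [460. -15.]
scene square_box 0.97 [226. 203.] 1297 [ 467. -389.]
scene square_box 0.91 [154. 204.] 1264 [ 500. -617.]
scene square_box 0.72 [230. 171.] 909 [ 254. -451.]
scene round_pan 0.84 [487. 218.] 1431 [461. 402.]
scene offcut_center 0.56 [315. 226.] 103 [564. -88.]
side chisel_center 0.52 [323. 201.] 212 [ 485. -192.]
side coupling_a_center 0.77 [277. 271.] 219 [485. 148.]
side coupling_a_center 0.55 [326. 201.] 210 [ 479. -197.]
side core_wide_center 0.74 [288. 185.] 201 [ 635. -245.]
side core_slim_center 0.82 [302. 231.] 235 [491. -26.]
side oblong_tray 0.65 [241. 222.] 1703 [679.  -6.]
side square_box 0.79 [358. 148.] 661 [ 489. -611.]
side square_box 0.73 [352. 171.] 898 [ 453. -412.]
side square_box 0.59 [415. 178.] 960 [ 233. -438.]
side square_box 0.37 [324. 204.] 203 [ 477. -177.]
side round_pan 0.98 [232. 356.] 3952 [463. 399.]
side offcut_center 0.52 [293. 216.] 80 [544. -85.]
wrist chisel_center 0.49 [285. 319.] 136 [ 523. -203.]
wrist coupling_a_center 0.8 [222.  11.] 935 [473. 156.]
wrist core_wide_center 0.76 [365. 335.] 1137 [ 628. -228.]
wrist core_slim_center 0.97 [246. 182.] 1273 [486. -19.]
wrist oblong_tray 0.9 [412. 157.] 15046 [671.  10.]
wrist rubbing_brick_center 0.9 [296.  75.] 757 [545.  96.]
wrist offcut_center 0.9 [301. 242.] 564 [547. -94.]
```

```bash
python3 - <<'E'
import cv2
im=cv2.imread('pics/scene0.png')
cv2.imwrite('pics/sc_crop.png',cv2.resize(im[150:285,190:460],None,fx=2.9,fy=2.9,interpolation=cv2.INTER_CUBIC))
E
```

```text
(no output)
```

View pics/sc_crop.png

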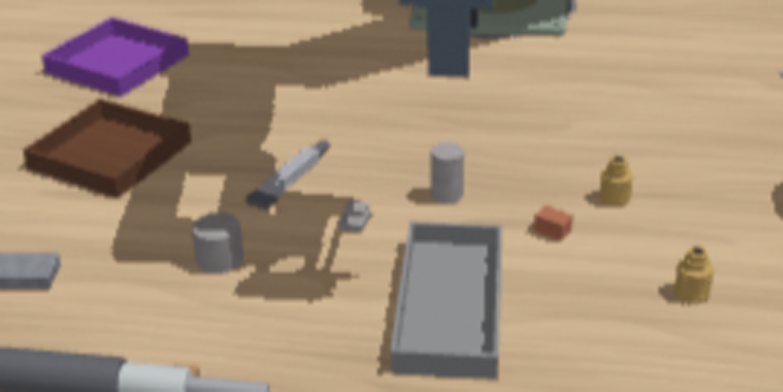

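Candidates (scene pixels): for the chisel, the small steel one at (290,209) and a wooden-handled tool at (190,243). I take the first. For the box, the dark-wood one (227,200), green (154,204) and purple (230,171). I take the dark-wood one. Couplings are at (403,213) and (429,245), the wide core at (264,233), the slim core at (344,209), the offcut at (312,224) and the brick at (380,227). The crop confirms these choices.

```bash
cat >> h.py <<'E'
from scipy.optimize import minimize
def iou(a,b): return (a&b).sum()/max(1,(a|b).sum())
def fit(parts,obs,x0,yaws,z=0,symfree=False):
    """obs: list of (KM,mask); blurred-mask distance + IoU"""
    B=[(KM,m) for KM,m in obs]
    def cost(p): return -sum(iou(render(KM,parts,p[0],p[1],p[2],z),m) for KM,m in B)
    best=None
    for yw in yaws:
        s=np.array([[0,0,0],[12,0,0],[0,12,0],[0,0,.25]])+np.r_[x0,yw]
        r=minimize(cost,np.r_[x0,yw],method='Nelder-Mead',options=dict(initial_simplex=s,maxiter=200,xatol=.1,fatol=1e-4))
        if best is None or r.fun<best.fun: best=r
    return best.x,[iou(render(KM,parts,*best.x,z),m) for KM,m in B]
E
python3 - <<'E'
from h import *
import pickle
out=pickle.load(open('m0.pkl','rb'))
C={n:cam(n) for n in('scene','side','wrist')}
seed={'chisel_center':((483,-187),('scene','side'),np.arange(-3,3,.5)),'coupling_a_center':((475,150),('scene','side'),[0]),
'core_wide_center':((615,-235),('scene','side'),[0]),'core_slim_center':((475,-20),('scene','side','wrist'),[0]),
'oblong_tray':((675,0),('scene','side','wrist'),[-.2,.1]),'square_box':((460,-400),('scene','side'),np.arange(0,1.5,.25)),'round_pan':((460,400),('scene','side'),[0]),
'rubbing_brick_center':((545,96),('wrist',),np.arange(0,3,.5)),'offcut_center':((550,-90),('scene','side','wrist'),np.arange(0,3,.5))}
for l,(x0,cs,yw) in seed.items():
    for sub in [cs]+[(c,) for c in cs if len(cs)>1]:
        obs=[]
        for c in sub:
            best=min(out[c,l],key=lambda d:np.linalg.norm(plane(C[c],d['location'],12)[:2]-x0))
            obs.append((C[c],best['region']))
        x,i=fit(MODELS[l],obs,np.array(x0,float),yw)
        print(l,sub,x[:2].round(1),round(np.degrees(x[2]),1),np.round(i,2))
E
```

```text
chisel_center ('scene', 'side') [ 474.6 -182.1] -21.6 [0.85 0.76]
chisel_center ('scene',) [ 474.1 -180.6] -19.9 [0.88]
chisel_center ('side',) [ 476.9 -185.6] -24.8 [0.77]
coupling_a_center ('scene', 'side') [473.7 156.5] 11.0 [0.92 0.85]
coupling_a_center ('scene',) [473.9 157.8] 6.6 [0.92]
coupling_a_center ('side',) [474.2 155.3] 3.3 [0.85]
core_wide_center ('scene', 'side') [ 624.4 -222.7] -22.7 [0.8  0.81]
core_wide_center ('scene',) [ 621.5 -222. ] -18.1 [0.82]
core_wide_center ('side',) [ 626.4 -224.8] 6.1 [0.83]
core_slim_center ('scene', 'side', 'wrist') [488.  -14.4] 6.9 [0.79 0.82 0.92]
core_slim_center ('scene',) [489.4 -12.3] 13.9 [0.8]
core_slim_center ('side',) [486.9 -15.7] 1.1 [0.83]
core_slim_center ('wrist',) [489.7 -12.4] 7.6 [0.92]
oblong_tray ('scene', 'side', 'wrist') [667.    6.9] 3.2 [0.96 0.93 0.98]
oblong_tray ('scene',) [667.9   7. ] 3.2 [0.96]
oblong_tray ('side',) [666.7   3.6] 1.4 [0.97]
oblong_tray ('wrist',) [667.3   7.4] 2.4 [0.98]
square_box ('scene', 'side') [ 453.1 -391.1] 69.2 [0.97 0.89]
square_box ('scene',) [ 453.7 -390.4] -20.6 [0.98]
square_box ('side',) [ 451.8 -396.9] -17.9 [0.93]
round_pan ('scene', 'side') [461.2 397.6] -2.6 [0.93 0.92]
round_pan ('scene',) [459.6 399.5] 8.4 [0.93]
round_pan ('side',) [463.8 395.3] 6.8 [0.93]
rubbing_brick_center ('wrist',) [541.4  96.5] 60.5 [0.93]
offcut_center ('scene', 'side', 'wrist') [549.3 -99.5] 172.5 [0.79 0.59 0.77]
offcut_center ('scene',) [549.7 -99.3] 1.6 [0.79]
offcut_center ('side',) [ 548. -101.] 24.6 [0.68]
offcut_center ('wrist',) [ 549.7 -100.4] -0.6 [0.77]
```

```bash
python3 - <<'E'
from h import *
print(plane(cam('scene'),(429,246),24),plane(cam('side'),(213.5,275),24))
E
python3 -m handwheel '[[1,[3.3,27,-21.5],[0,0,0]],[1,[3.3,27,-21.5],[0,0,0]],[1,[3.3,27,-21.5],[0,0,0]],[1,[3.3,27,-21.5],[0,0,0]],[1,[0,24,0],[0,0,0]],[1,[0,24,0],[0,0,0]],[1,[0,24,0],[0,0,0]],[1,[0,24,0],[0,0,0]],[1,[0,0,0],[0,0,0]],[1,[0,0,0],[0,0,0]]]' 15
```

```text
[633.52503164 223.36726946  24.        ] [620.54545376 224.73611166  24.        ]
time_s: 2.48
ee_pos: [488.4, -13.2, 9.4]
ee_rot: [-90.1, 0.0, -90.0]
force: [-0.1, 0.0, 0.1]
gripper_width: 91.1
```

```bash
python3 -m handwheel '[[0.25,[0,0,0],[0,0,0]],[0.25,[0,0,0],[0,0,0]],[0.25,[0,0,0],[0,0,0]],[0.25,[0,0,0],[0,0,0]],[0.25,[0,0,0],[0,0,0]],[0.25,[0,0,0],[0,0,0]],[0.25,[0,0,0],[0,0,0]],[0.25,[0,0,0],[0,0,0]],[0.25,[0,0,0],[0,0,0]],[0.25,[0,0,0],[0,0,0]]]' 20
```

```text
time_s: 3.32
ee_pos: [489.0, -13.2, 10.0]
ee_rot: [-90.0, 0.0, -90.0]
force: [-0.6, -0.5, 0.3]
gripper_width: 33.5
```

```bash
python3 -m handwheel '[[0.2,[0,-30,0],[0,0,0]],[0.2,[0,-30,0],[0,0,0]],[0.2,[0,-20,0],[0,0,0]],[0.2,[32,0,-2.4],[0,0,0]],[0.2,[32,0,-2.4],[0,0,0]],[0.2,[32,0,-2.4],[0,0,0]],[0.2,[32,0,-2.4],[0,0,0]],[0.2,[32,0,-2.4],[0,0,0]],[0.2,[32,0,-2.4],[0,0,0]],[0.2,[32,0,-2.4],[0,0,0]]]'
python3 -m handwheel '[[0.2,[32,0,-2.4],[0,0,0]],[0.2,[32,0,-2.4],[0,0,0]],[0.2,[32,0,-2.4],[0,0,0]],[0.2,[32,0,-2.4],[0,0,0]],[0.2,[0,0,0],[0,7,0]],[0.2,[0,0,0],[0,7,0]],[0.2,[0,0,0],[0,6.5,0]],[0.2,[0,0,0],[0,0,0]],[0.2,[0,0,0],[0,0,0]],[0.2,[0,0,0],[0,0,0]]]'
python3 - <<'E'
from h import *
st=env.state(); print(st['ee_pos'],st['ee_rot'],st['gripper_width'])
KM,im=look('wrist','w1.png')
for d in env.masks_of('wrist','square_box')[:3]:
    print(d['p'],d['location'],d['region'].sum())
    cv2.imwrite('pics/m1.png',d['region']*255)
E
```

```text
time_s: 4.15
ee_pos: [471.6, -238.6, 89.7]
ee_rot: [-90.0, 0.0, -90.0]
force: [0.4, 0.5, -0.4]
gripper_width: 33.7
time_s: 4.98
ee_pos: [462.5, -365.0, 89.7]
ee_rot: [-90.0, 0.0, -110.3]
force: [-0.2, 0.5, -1.1]
gripper_width: 33.7
[ 462.52198058 -364.96933983   89.73187276] [-9.00252966e+01  9.96182275e-03 -1.10348596e+02] 33.72313325935497
0.75 [125.0, 340.0] 2755
0.67 [323.1, 194.4] 13528[ WARN:0@1.939] global loadsave.cpp:1063 imwrite_ Unsupported depth image for selected encoder is fallbacked to CV_8U.
```

View pics/w1.png

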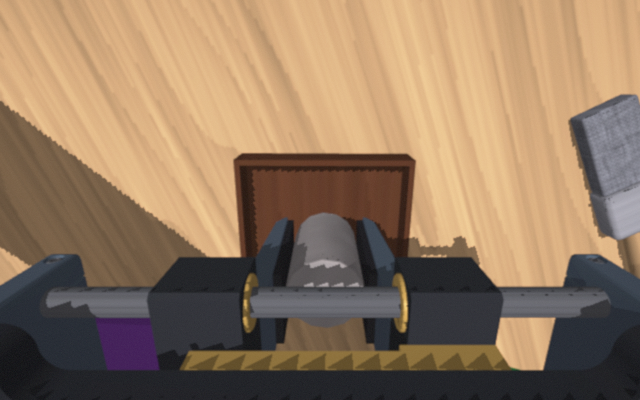

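```bash
python3 - <<'E'
from h import *
KM=cam('wrist')
a=plane(KM,(235,155.5),26);b=plane(KM,(414.5,155),26);print(a,b,np.linalg.norm(a-b))
u=(b-a)/np.linalg.norm(b-a); print(np.degrees(np.arctan2(u[1],u[0])))
n=np.array([u[1],-u[0],0]); print('centre',(a+b)/2+64*n)
E
```

```text
[ 417.23752094 -306.76532818   26.        ] [ 534.80469178 -350.1385506    26.        ] 125.31271317492678
-20.250172972048173
centre [ 453.86943344 -388.49611801   26.        ]
```

```bash
python3 -m handwheel '[[0.2,[0,25,0],[0,0,0]],[0.2,[0,25,0],[0,0,0]],[0.2,[0,15,0],[0,0,0]],[0.2,[0,6,0],[0,0,0]],[0.2,[0,4.5,0],[0,0,0]],[0.2,[0,0,0],[0,0,0]],[0.2,[0,0,0],[0,0,0]],[0.6,[0,0,0],[0,0,0]],[0.6,[0,0,0],[0,0,0]],[0.6,[0,0,0],[0,0,0]]]'
python3 -m handwheel '[[0.6,[0,0,0],[0,0,0]],[0.6,[0,0,0],[0,0,0]],[0.6,[0,-15,0],[0,0,0]],[0.6,[0,-30,0],[0,0,0]],[0.6,[0,-35,0],[0,0,0]],[0.6,[0,-25,0],[0,0,0]],[1,[0,0,0],[0,0,0]],[1,[0,0,0],[0,0,0]],[1,[0,0,0],[0,0,0]],[1,[0,0,0],[0,0,0]]]'
python3 - <<'E'
from h import *
st=env.state(); print(st['ee_pos'],st['ee_rot'])
KM,im=look('wrist','w2.png'); look('scene','s2.png')
E
```

```text
time_s: 5.92
ee_pos: [463.1, -365.6, 15.2]
ee_rot: [-89.9, -0.0, -110.5]
force: [0.4, 0.5, 0.2]
gripper_width: 50.7
time_s: 6.75
ee_pos: [461.8, -364.5, 118.0]
ee_rot: [-90.2, 0.1, -110.5]
force: [0.1, 0.0, 0.3]
gripper_width: 78.6
[ 461.75719762 -364.51622907  117.98588368] [-9.01610857e+01  5.64634762e-02 -1.10498013e+02]
```

View pics/w2.png

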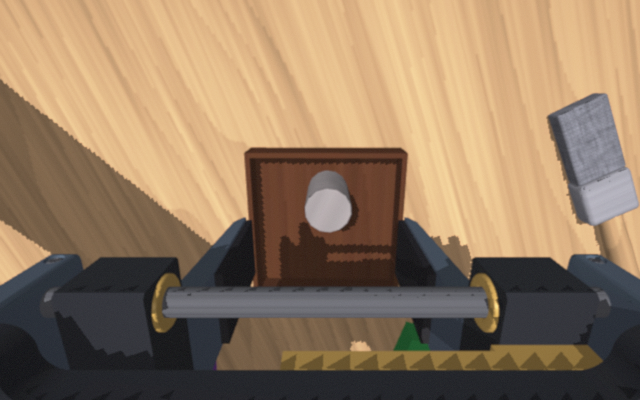

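View pics/s2.png

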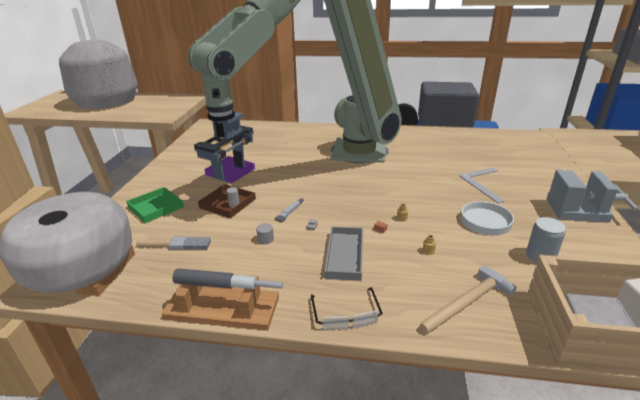

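The slim core stands upright in the dark-wood box (scene 233,197). With the bench clear, I re-measure the wide core, the chisel and coupling b.

```bash
python3 - <<'E'
from h import *
seeds={'core_wide_center':[((624,-223),[0])],'chisel_center':[((475,-182),[-.6,-.35,-.1])],'coupling_a_center':[((474,156),[0]),((625,223),[0])]}
R={}
for n in('scene','side'):
    KM,im=look(n)
    for l in seeds: R[n,l]=(KM,env.masks_of(n,l))
for l in seeds:
    for x0,yw in seeds[l]:
        for sub in (('scene','side'),('scene',),('side',)):
            obs=[]
            for n in sub:
                KM,r=R[n,l]
                for d in r:
                    if np.linalg.norm(plane(KM,d['location'],15)[:2]-x0)<40: obs.append((KM,d['region']));break
            if obs:
                x,i=fit(MODELS[l],obs,np.array(x0,float),yw); print(l,sub,x[:2].round(1),round(np.degrees(x[2]),1),np.round(i,2))
E
```

```text
core_wide_center ('scene', 'side') [ 624.7 -221.2] 1.0 [0.93 0.84]
core_wide_center ('scene',) [ 625.6 -221. ] 21.5 [0.93]
core_wide_center ('side',) [ 623.5 -226.1] 5.4 [0.86]
chisel_center ('scene', 'side') [ 474.2 -183.7] -20.9 [0.69 0.81]
chisel_center ('scene',) [ 476.  -181.4] -15.9 [0.72]
chisel_center ('side',) [ 471.7 -183.6] -22.2 [0.87]
coupling_a_center ('scene', 'side') [474.  156.2] 8.9 [0.86 0.87]
coupling_a_center ('scene',) [473.3 156.5] 10.0 [0.86]
coupling_a_center ('side',) [473.8 154.5] 6.5 [0.87]
```

```bash
python3 -m handwheel '[[1,[-27.3,0,14.7],[0,0,0]],[1,[-27.3,0,14.7],[0,0,0]],[1,[-27.3,0,14.7],[0,0,0]],[1,[-27.3,0,14.7],[0,0,0]],[1,[-27.3,0,14.7],[0,0,0]],[1,[-27.3,0,14.7],[0,0,0]],[1,[-27.3,0,14.7],[0,0,0]],[1,[0,25,0],[0,0,0]],[1,[0,25,0],[0,0,0]],[1,[0,0,0],[0,0,0]]]'
python3 - <<'E'
from h import *
st=env.state(); print(st['ee_pos'],st['ee_rot'])
KM,im=look('wrist','w3.png')
R=env.masks_of('wrist','core_wide_center')
for d in R[:2]:
    x,i=fit(MODELS['core_wide_center'],[(KM,d['region'])],np.array([624.,-222]),[0]); print(d['p'],x,i)
E
```

```text
time_s: 8.08
ee_pos: [623.1, -220.4, 64.4]
ee_rot: [-90.6, -0.0, -110.4]
force: [-1.1, 0.4, -0.6]
gripper_width: 91.4
[ 623.05258966 -220.3529537    64.44466886] [-9.05566471e+01 -3.40858737e-03 -1.10428314e+02]
0.95 [ 6.25226016e+02 -2.19127156e+02  2.35082343e-02] [np.float64(0.9483224064789819)]
```

View pics/w3.png

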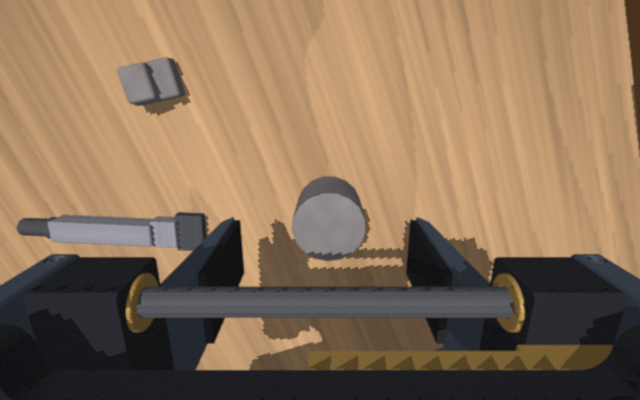

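```bash
python3 - <<'E'
from h import *
st=env.state(); print(st['ee_pos'],st['ee_rot'])
KM,im=look('wrist')
R=env.masks_of('wrist','chisel_center')
T=Rot.from_euler('xyz',st['ee_rot'],degrees=True).as_matrix()
a=plane(KM,(52,229),16);b=plane(KM,(178,233.5),14);print(a,b,np.degrees(np.arctan2(*(b-a)[1::-1])))
for d in R[:2]:
    x,i=fit(MODELS['chisel_center'],[(KM,d['region'])],np.array([474.,-183]),[-.35,-.2,-.5]); print(d['p'],x,i)
    e=np.array([x[0]+65*np.cos(x[2]),x[1]+65*np.sin(x[2]),8]); print('blade end tool',T.T@(e-st['ee_pos']))
E
```

```text
[ 625.40835229 -222.05643918   68.90709574] [-9.01172141e+01  2.11587401e-03 -1.10500316e+02]
[ 438.53606493 -165.29285824   16.        ] [ 520.04566979 -200.38028674   14.        ] -23.29042117360982
0.81 [ 4.73143148e+02 -1.80609702e+02 -3.74595024e-01] [np.float64(0.8706970371638979)]
blade end tool [ 15.5972633   61.09490313 -92.02183137]
```

```bash
python3 -m handwheel '[[1,[-1,25,0],[0,0,0]],[1,[0,25,0],[0,0,0]],[1,[0,10,0],[0,0,0]],[1,[0,3,0],[0,0,0]],[1,[0,0,0],[0,0,0]],[0.4,[0,0,0],[0,0,0]],[0.4,[0,0,0],[0,0,0]],[0.4,[0,0,0],[0,0,0]],[0.4,[0,0,0],[0,0,0]],[0.4,[0,0,0],[0,0,0]]]' 20
python3 -m handwheel '[[0.3,[0,0,0],[0,0,0]],[0.3,[0,0,0],[0,0,0]],[0.3,[0,0,0],[0,0,0]],[0.3,[0,-20,0],[0,0,0]],[0.3,[0,-30,0],[0,0,0]],[0.3,[0,-30,0],[0,0,0]],[0.3,[0,0,0],[0,0,0]],[0.3,[0,0,0],[0,0,0]],[0.3,[0,0,0],[0,0,0]],[0.3,[0,0,0],[0,0,0]]]'
python3 - <<'E'
from h import *
st=env.state(); print(st['ee_pos'],st['ee_rot'],st['gripper_width'])
T=Rot.from_euler('xyz',st['ee_rot'],degrees=True).as_matrix()
g=np.array([453.7,-390,0])-28*np.array([.347,.938,0]); print(g, T.T@(g-st['ee_pos']))
E
```

```text
time_s: 9.12
ee_pos: [626.6, -221.4, 7.2]
ee_rot: [-89.9, 0.0, -110.5]
force: [-0.3, -0.6, -0.3]
gripper_width: 61.1
time_s: 9.95
ee_pos: [625.0, -220.8, 84.5]
ee_rot: [-90.2, 0.0, -110.5]
force: [-0.7, -0.3, -1.7]
gripper_width: 45.6
[ 624.97369672 -220.82167814   84.50150915] [-9.02173542e+01  1.33688638e-03 -1.10502761e+02] 45.5815938490786
[ 443.984 -416.264    0.   ] [ 246.45615711   84.87856644 -100.74953165]
```

```bash
python3 -m handwheel '[[0.3,[27.4,0,-11.2],[0,0,0]],[0.3,[27.4,0,-11.2],[0,0,0]],[0.3,[27.4,0,-11.2],[0,0,0]],[0.3,[27.4,0,-11.2],[0,0,0]],[0.3,[27.4,0,-11.2],[0,0,0]],[0.3,[27.4,0,-11.2],[0,0,0]],[0.3,[27.4,0,-11.2],[0,0,0]],[0.3,[27.4,0,-11.2],[0,0,0]],[0.3,[27.4,0,-11.2],[0,0,0]],[0.3,[0,0,0],[0,0,0]]]'
python3 -m handwheel '[[0.3,[0,0,0],[0,0,0]],[0.3,[0,0,0],[0,0,0]],[0.3,[0,0,0],[0,0,0]],[0.3,[0,0,0],[0,0,0]],[0.3,[0,20,0],[0,0,0]],[0.3,[0,20,0],[0,0,0]],[0.3,[0,0,0],[0,0,0]],[0.3,[0,0,0],[0,0,0]],[0.3,[0,0,0],[0,0,0]],[0.3,[0,0,0],[0,0,0]]]'
python3 - <<'E'
from h import *
st=env.state(); print(st['ee_pos'],st['ee_rot'],st['gripper_width'])
KM,im=look('wrist','w4.png')
E
```

```text
time_s: 10.78
ee_pos: [441.3, -419.9, 84.7]
ee_rot: [-90.2, -0.1, -110.7]
force: [-0.3, -0.1, -1.9]
gripper_width: 45.8
time_s: 11.62
ee_pos: [446.5, -417.4, 47.8]
ee_rot: [-89.9, -0.1, -110.5]
force: [-0.2, 0.2, -1.8]
gripper_width: 45.6
[ 446.48708207 -417.43660834   47.80315912] [-8.98628531e+01 -5.44778239e-02 -1.10472167e+02] 45.5959208892244
```

View pics/w4.png

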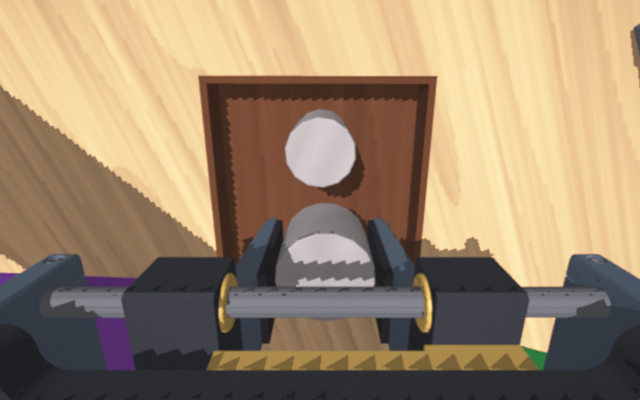

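```bash
python3 -m handwheel '[[0.3,[0,15,-2],[0,0,0]],[0.3,[0,10,0],[0,0,0]],[0.3,[0,6,0],[0,0,0]],[0.3,[0,3,0],[0,0,0]],[0.3,[0,1.5,0],[0,0,0]],[0.3,[0,0,0],[0,0,0]],[0.3,[0,0,0],[0,0,0]],[0.3,[0,0,0],[0,0,0]],[0.65,[0,0,0],[0,0,0]],[0.65,[0,0,0],[0,0,0]]]'
python3 -m handwheel '[[0.65,[0,0,0],[0,0,0]],[0.65,[0,0,0],[0,0,0]],[0.65,[0,0,0],[0,0,0]],[0.65,[0,-15,0],[0,0,0]],[0.65,[0,-30,0],[0,0,0]],[0.65,[0,-30,0],[0,0,0]],[0.65,[0,-25,0],[0,0,0]],[1,[0,0,0],[0,0,0]],[1,[0,0,0],[0,0,0]],[1,[0,0,0],[0,0,0]]]'
python3 - <<'E'
from h import *
st=env.state(); print(st['ee_pos'],st['ee_rot'],st['gripper_width'])
KM,im=look('wrist','w5.png')
T=Rot.from_euler('xyz',st['ee_rot'],degrees=True).as_matrix()
print(T.T@(np.array([474,-182,0])-st['ee_pos']))
E
```

```text
time_s: 12.5
ee_pos: [444.1, -416.7, 11.6]
ee_rot: [-89.9, -0.0, -110.5]
force: [-0.7, -0.0, 0.7]
gripper_width: 55.8
time_s: 13.33
ee_pos: [443.2, -415.8, 110.4]
ee_rot: [-90.1, 0.0, -110.5]
force: [-0.4, 0.3, 0.2]
gripper_width: 76.5
[ 443.17355017 -415.83594544  110.3761923 ] [-9.00577191e+01  2.72541144e-02 -1.10498270e+02] 76.48498739004492
[-229.7723486   110.53884697  -52.89852879]
```

View pics/w5.png

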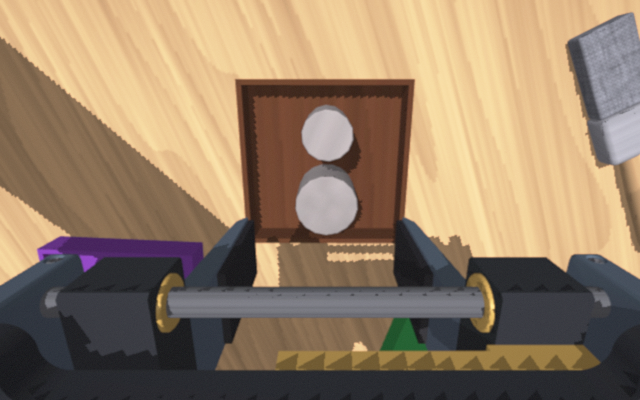

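```bash
python3 -m handwheel '[[1,[-32.9,0,1],[0,0,0]],[1,[-32.9,0,1],[0,0,0]],[1,[-32.9,0,1],[0,0,0]],[1,[-32.9,0,1],[0,0,0]],[1,[-32.9,0,1],[0,0,0]],[1,[-32.9,0,1],[0,0,0]],[1,[-32.9,0,1],[0,0,0]],[1,[0,0,0],[0,-7,0]],[1,[0,0,0],[0,-7,0]],[1,[0,0,0],[0,-7,0]]]'
python3 -m handwheel '[[1,[0,0,0],[0,-7,0]],[1,[0,0,0],[0,-7,0]],[1,[0,0,0],[0,-7,0]],[1,[0,0,0],[0,-7,0]],[1,[0,0,0],[0,-7,0]],[1,[0,0,0],[0,-7,0]],[1,[0,0,0],[0,-7,0]],[1,[0,0,0],[0,-7,0]],[1,[0,0,0],[0,-7,0]],[1,[0,0,0],[0,-6,0]]]'
python3 -m handwheel '[[1,[0,0,0],[0,0,0]],[1,[0,0,0],[0,0,0]],[1,[0,0,0],[0,0,0]],[1,[0,0,0],[0,0,0]],[1,[0,0,0],[0,0,0]],[1,[0,0,0],[0,0,0]],[1,[0,0,0],[0,0,0]],[1,[0,0,0],[0,0,0]],[1,[0,0,0],[0,0,0]],[1,[0,0,0],[0,0,0]]]'
cat >> h.py <<'E'
def T():
    st=env.state(); return Rot.from_euler('xyz',st['ee_rot'],degrees=True).as_matrix(),st
E
python3 - <<'E'
from h import *
Tm,st=T(); print(st['ee_pos'],st['ee_rot'],st['qpos'])
KM,im=look('wrist','w6.png')
for d in env.masks_of('wrist','chisel_center')[:2]:
    x,i=fit(MODELS['chisel_center'],[(KM,d['region'])],np.array([474.,-183]),[-.35,-.2,-.5]); print(d['p'],x,np.degrees(x[2]),i)
    print('tool',Tm.T@(np.r_[x[:2],0]-st['ee_pos']))
E
```

```text
time_s: 14.22
ee_pos: [530.2, -201.7, 109.3]
ee_rot: [-90.2, 0.1, -89.0]
force: [-0.5, -0.0, 0.6]
gripper_width: 91.1
time_s: 15.05
ee_pos: [529.8, -202.6, 109.2]
ee_rot: [-90.0, 0.2, -20.2]
force: [-0.5, 0.2, 0.7]
gripper_width: 91.3
time_s: 15.88
ee_pos: [530.8, -203.0, 111.0]
ee_rot: [-90.0, -0.0, -20.5]
force: [0.7, -0.3, -0.6]
gripper_width: 91.1
[ 530.82630791 -203.04451226  110.99642234] [-8.99986239e+01 -6.94433029e-03 -2.05093050e+01] [-2.20925382e+01  2.25032451e+01  9.91663202e+01  1.84177273e-03
  5.83235311e+01 -9.15842004e+01]
0.56 [ 4.73018722e+02 -1.80931411e+02 -4.05028901e-01] -23.206446629349667 [np.float64(0.8885009310986964)]
tool [-61.90445668 110.98893121   0.45536696]
```

View pics/w6.png

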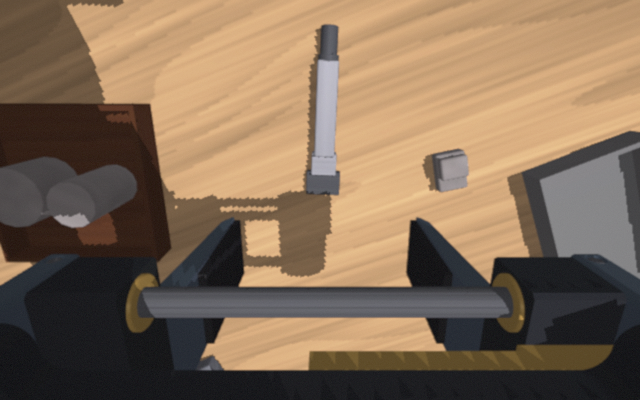

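```bash
python3 -m handwheel '[[1,[0,0,0],[0,2.7,0]],[1,[-31,0,-1.2],[0,0,0]],[1,[-31,0,-1.3],[0,0,0]],[1,[0,25,0],[0,0,0]],[1,[0,25,0],[0,0,0]],[1,[0,25,0],[0,0,0]],[1,[0,0,0],[0,0,0]],[1,[0,0,0],[0,0,0]],[1,[0,0,0],[0,0,0]],[1,[0,0,0],[0,0,0]]]'
python3 - <<'E'
from h import *
Tm,st=T(); print(st['ee_pos'],st['ee_rot'])
look('wrist','w7.png')
E
```

```text
time_s: 16.82
ee_pos: [474.2, -181.4, 37.4]
ee_rot: [-90.0, -0.2, -23.2]
force: [-0.0, -0.3, 0.1]
gripper_width: 91.1
[ 474.18739006 -181.42591829   37.43900991] [-89.99555467  -0.1834874  -23.19724353]
```

View pics/w7.png

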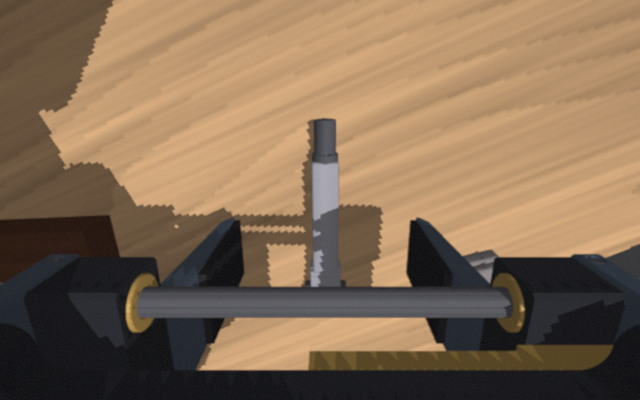

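```bash
python3 -m handwheel '[[1,[0,15,0],[0,0,0]],[1,[0,10,0],[0,0,0]],[1,[0,5,0],[0,0,0]],[1,[0,2.5,0],[0,0,0]],[0.1,[0,0,0],[0,0,0]],[0.1,[0,0,0],[0,0,0]],[0.1,[0,0,0],[0,0,0]],[0.1,[0,0,0],[0,0,0]],[0.1,[0,0,0],[0,0,0]],[0.1,[0,0,0],[0,0,0]]]' 30
python3 -m handwheel '[[0.05,[0,0,0],[0,0,0]],[0.05,[0,0,0],[0,0,0]],[0.05,[0,0,0],[0,0,0]],[0.05,[0,0,0],[0,0,0]],[0.05,[0,0,0],[0,0,0]],[0.05,[0,0,0],[0,0,0]],[0.05,[0,0,0],[0,0,0]],[0.05,[0,0,0],[0,0,0]],[0.05,[0,0,0],[0,0,0]],[0.05,[0,0,0],[0,0,0]]]' 30
```

```text
time_s: 17.7
ee_pos: [473.0, -181.0, 3.7]
ee_rot: [-90.0, -0.0, -23.2]
force: [-0.7, -0.1, -0.3]
gripper_width: 54.5
time_s: 18.53
ee_pos: [472.9, -180.9, 3.4]
ee_rot: [-90.0, -0.0, -23.2]
force: [0.3, -0.5, -0.8]
gripper_width: 15.8
```

```bash
python3 -m handwheel '[[0.05,[0,-20,0],[0,0,0]],[0.05,[0,-30,0],[0,0,0]],[0.05,[0,-30,0],[0,0,0]],[0.05,[13.1,0,31.2],[0,0,0]],[0.05,[13.1,0,31.2],[0,0,0]],[0.05,[13.1,0,31.2],[0,0,0]],[0.05,[13.1,0,31.2],[0,0,0]],[0.05,[13.1,0,31.2],[0,0,0]],[0.05,[13.1,0,31.2],[0,0,0]],[0.05,[13.1,0,31.2],[0,0,0]]]'
python3 -m handwheel '[[0.05,[13.1,0,31.2],[0,0,0]],[0.05,[0,0,0],[0,-6.5,0]],[0.05,[0,0,0],[0,-6.5,0]],[0.05,[0,0,0],[0,-6.5,0]],[0.05,[0,0,0],[0,-6.5,0]],[0.05,[0,0,0],[0,0,0]],[0.05,[0,0,0],[0,0,0]],[0.05,[0,0,0],[0,0,0]],[0.05,[0,0,0],[0,0,0]],[0.05,[0,0,0],[0,0,0]]]'
python3 - <<'E'
from h import *
Tm,st=T(); print(st['ee_pos'],st['ee_rot'])
look('wrist','w8.png')
E
```

```text
time_s: 19.37
ee_pos: [643.7, -14.9, 82.9]
ee_rot: [-90.0, 0.1, -23.2]
force: [0.9, 0.6, -1.9]
gripper_width: 15.9
time_s: 20.2
ee_pos: [667.4, 7.2, 83.4]
ee_rot: [-90.0, 0.0, 2.7]
force: [-0.2, 0.0, -1.8]
gripper_width: 15.5
[667.42351571   7.17023802  83.42299705] [-8.99993375e+01  5.37228589e-03  2.73661659e+00]
```

View pics/w8.png

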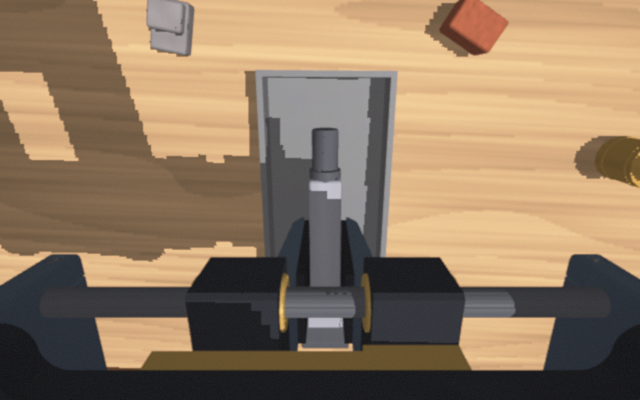

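```bash
python3 -m handwheel '[[0.05,[0,25,0],[0,0,0]],[0.05,[0,20,0],[0,0,0]],[0.05,[0,15,0],[0,0,0]],[0.05,[0,10,0],[0,0,0]],[0.05,[0,4,0],[0,0,0]],[0.05,[0,1.5,0],[0,0,0]],[0.05,[0,0,0],[0,0,0]],[0.05,[0,0,0],[0,0,0]],[0.05,[0,0,0],[0,0,0]],[0.05,[0,0,0],[0,0,0]]]'
python3 -m handwheel '[[0.38,[0,0,0],[0,0,0]],[0.38,[0,0,0],[0,0,0]],[0.38,[0,0,0],[0,0,0]],[0.38,[0,0,0],[0,0,0]],[0.38,[0,0,0],[0,0,0]],[0.38,[0,-15,0],[0,0,0]],[0.38,[0,-30,0],[0,0,0]],[0.38,[0,-30,0],[0,0,0]],[0.38,[0,-25,0],[0,0,0]],[1,[0,0,0],[0,0,0]]]'
python3 - <<'E'
from h import *
Tm,st=T(); print(st['ee_pos'],st['ee_rot'])
look('wrist','w9.png');look('scene','s9.png');look('side','d9.png')
g=np.array([474,156,0]); print(Tm.T@(g-st['ee_pos']))
E
```

```text
time_s: 21.08
ee_pos: [668.0, 7.2, 8.8]
ee_rot: [-90.0, -0.1, 2.8]
force: [-0.0, -0.2, -2.5]
gripper_width: 15.8
time_s: 21.92
ee_pos: [671.1, 7.2, 114.3]
ee_rot: [-90.0, -0.7, 2.8]
force: [0.9, 0.2, 1.0]
gripper_width: 38.6
[671.10922304   7.18852177 114.34376425] [-90.03845429  -0.65736013   2.80158608]
[-190.89948402  112.05473827  158.34304821]
```

View pics/w9.png

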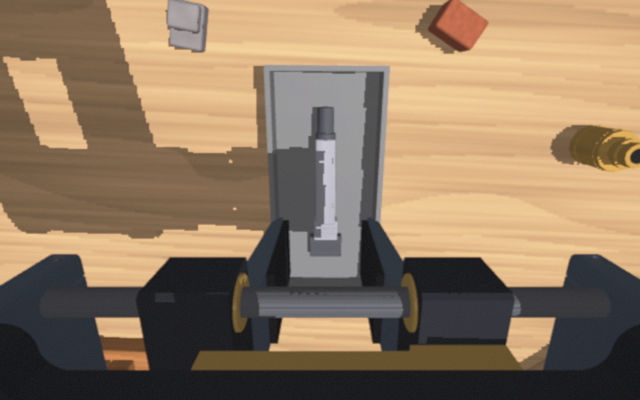

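View pics/d9.png

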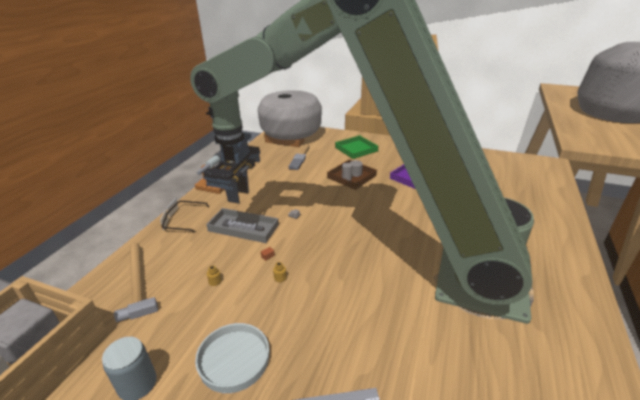

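The chisel lies flat in the oblong tray. Coupling b is next.

```bash
python3 -m handwheel '[[1,[4.6,0,36],[0,0,0]],[1,[4.6,0,36],[0,0,0]],[1,[4.6,0,36],[0,0,0]],[1,[4.6,0,36],[0,0,0]],[1,[4.6,0,36],[0,0,0]],[1,[4.6,0,36],[0,0,0]],[1,[0,0,0],[0,0,0]],[1,[0,0,0],[0,0,0]],[1,[0,0,0],[0,0,0]],[1,[0,0,0],[0,0,0]]]'
python3 - <<'E'
from h import *
Tm,st=T(); print(st['ee_pos'],st['ee_rot'])
KM,im=look('wrist','w10.png')
for d in env.masks_of('wrist','coupling_a_center')[:3]:
    p=plane(KM,d['location'],24)[:2]
    x,i=fit(MODELS['coupling_a_center'],[(KM,d['region'])],p,[0]); print(d['p'],d['location'],x,i)
    print('tool',Tm.T@(np.r_[x[:2],0]-st['ee_pos']))
E
```

```text
time_s: 22.9
ee_pos: [684.1, 222.8, 106.9]
ee_rot: [-90.1, 0.1, 2.7]
force: [-1.1, -0.3, -0.7]
gripper_width: 91.4
[684.05363002 222.80457841 106.89314465] [-90.06139517   0.1150335    2.73491409]
0.26 [165.6, 6.1] [5.37730071e+02 1.00248460e+02 2.75454908e-01] [np.float64(0.773851590106007)]
tool [-151.78975883  107.32174304 -115.31974328]
```

View pics/w10.png

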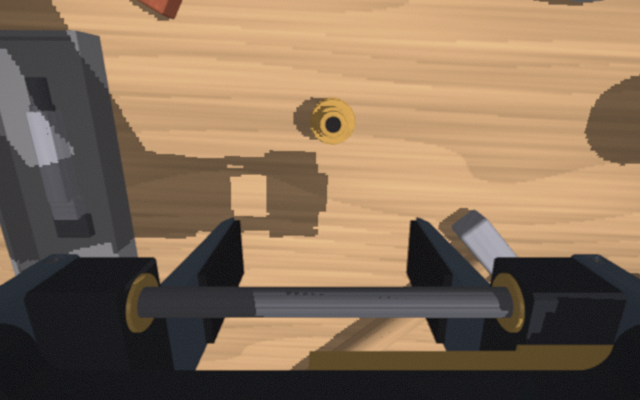

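```bash
python3 - <<'E'
from h import *
Tm,st=T(); print(st['ee_pos'])
KM,im=look('wrist')
cv2.imwrite('pics/c10.png',cv2.resize(im[80:170,270:400,::-1],None,fx=5,fy=5))
x=plane(KM,(333,124),48); print(x,Tm.T@(x-st['ee_pos']))
m=render(KM,MODELS['coupling_a_center'],x[0],x[1],0)
print(np.argwhere(m).min(0),np.argwhere(m).max(0))
h=plane(KM,(455,225),40);print(Tm.T@(h-x))
E
```

```text
[684.4349063  222.69122415 107.61990957]
[623.54083383 225.55089402  48.        ] [-60.64260826  59.66735253   5.75156474]
[ 97 310] [144 355]
[76.01917329  7.89336389 92.81369504]
```

View pics/c10.png

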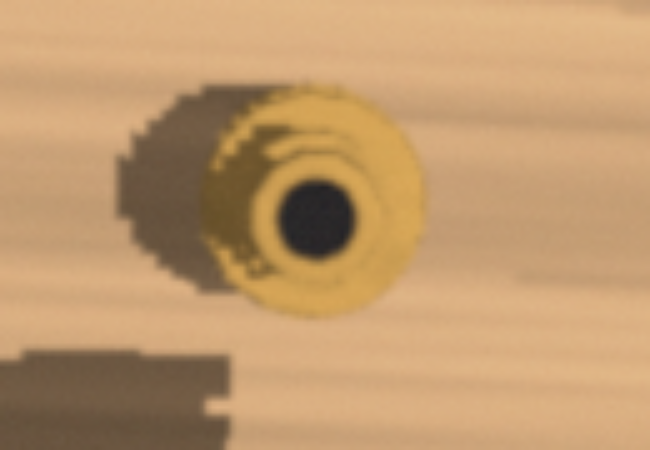

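```bash
python3 -m handwheel '[[1,[-20.2,0,1.9],[0,0,0]],[1,[-20.2,0,1.9],[0,0,0]],[1,[-20.2,0,1.9],[0,0,0]],[1,[0,20,0],[0,0,0]],[1,[0,25,0],[0,0,0]],[1,[0,25,0],[0,0,0]],[1,[0,20,0],[0,0,0]],[1,[0,10,0],[0,0,0]],[1,[0,3,0],[0,0,0]],[1,[0,0,0],[0,0,0]]]'
python3 -m handwheel '[[0.25,[0,0,0],[0,0,0]],[0.25,[0,0,0],[0,0,0]],[0.25,[0,0,0],[0,0,0]],[0.25,[0,0,0],[0,0,0]],[0.25,[0,0,0],[0,0,0]],[0.25,[0,0,0],[0,0,0]],[0.25,[0,0,0],[0,0,0]],[0.25,[0,0,0],[0,0,0]],[0.25,[0,0,0],[0,0,0]],[0.25,[0,0,0],[0,0,0]]]' 25
```

```text
time_s: 23.88
ee_pos: [623.8, 226.5, 4.7]
ee_rot: [-90.0, 0.0, 2.8]
force: [1.6, -0.7, 0.0]
gripper_width: 91.6
time_s: 24.72
ee_pos: [623.7, 227.0, 4.9]
ee_rot: [-90.0, 0.0, 2.8]
force: [-0.2, 0.2, -0.3]
gripper_width: 30.5
```

```bash
python3 -m handwheel '[[0.25,[0,-20,0],[0,0,0]],[0.25,[0,-30,0],[0,0,0]],[0.25,[0,-30,0],[0,0,0]],[0.25,[-18.4,0,25.5],[0,0,0]],[0.25,[-18.4,0,25.5],[0,0,0]],[0.25,[-18.4,0,25.5],[0,0,0]],[0.25,[-18.4,0,25.5],[0,0,0]],[0.25,[-18.4,0,25.5],[0,0,0]],[0.25,[-18.4,0,25.5],[0,0,0]],[0.25,[-18.4,0,25.5],[0,0,0]]]'
python3 -m handwheel '[[0.25,[0,0,0],[0,0,0]],[0.25,[0,0,0],[0,0,0]],[0.25,[0,0,0],[0,0,0]],[0.25,[0,0,0],[0,0,0]],[0.25,[0,0,0],[0,0,0]],[0.25,[0,0,0],[0,0,0]],[0.25,[0,0,0],[0,0,0]],[0.25,[0,0,0],[0,0,0]],[0.25,[0,0,0],[0,0,0]],[0.25,[0,0,0],[0,0,0]]]'
python3 - <<'E'
from h import *
Tm,st=T(); print(st['ee_pos'],st['ee_rot'])
KM,im=look('wrist','w11.png')
for d in env.masks_of('wrist','round_pan')[:3]: print(d['p'],d['location'],d['region'].sum())
S,im=look('side'); cv2.imwrite('pics/d11.png',cv2.resize(im[220:400,150:350,::-1],None,fx=3,fy=3))
E
```

```text
time_s: 25.55
ee_pos: [485.0, 399.9, 84.6]
ee_rot: [-90.0, 0.0, 2.8]
force: [0.4, 0.3, -1.0]
gripper_width: 30.8
time_s: 26.38
ee_pos: [486.5, 398.9, 85.0]
ee_rot: [-90.0, -0.0, 2.8]
force: [-0.1, -0.4, -1.1]
gripper_width: 30.7
[486.46171428 398.90779583  84.96938081] [-9.00012995e+01 -4.37551096e-03  2.78639352e+00]
0.62 [329.2, 160.7] 27616
```

View pics/w11.png

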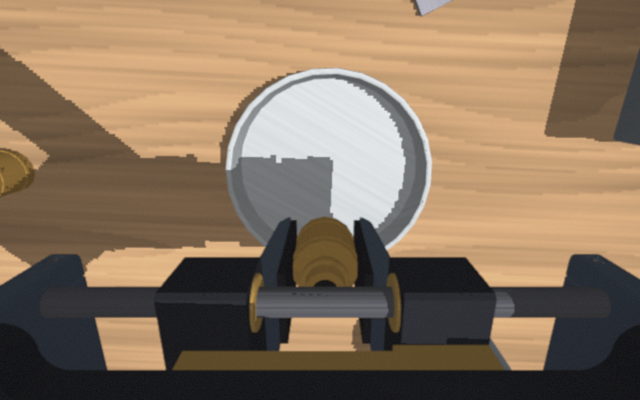

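View pics/d11.png

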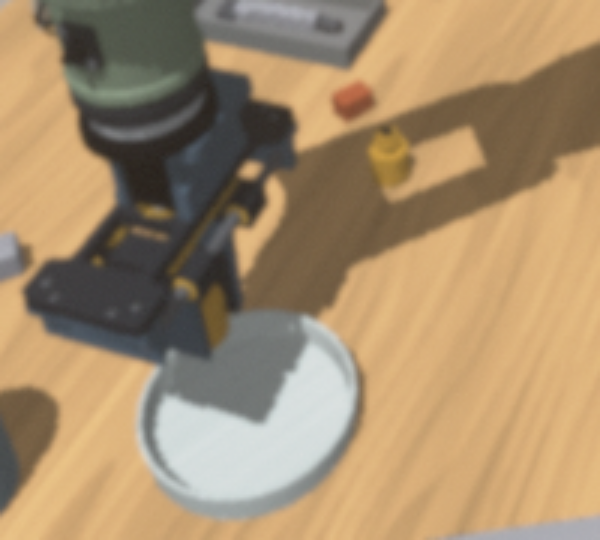

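Check the pan position from the wrist view: rim left edge (226,165), right (432,165), top (330,69).

```bash
python3 - <<'E'
from h import *
KM=cam('wrist'); Tm,st=T()
l=plane(KM,(226.5,165),26);r=plane(KM,(432,165),26);t=plane(KM,(330,69),26)
A=np.array([2*(r-l)[:2],2*(t-l)[:2]]);b=[r[:2]@r[:2]-l[:2]@l[:2],t[:2]@t[:2]-l[:2]@l[:2]]
c=np.linalg.solve(A,b);print(c,np.linalg.norm(c-l[:2]),Tm.T@(np.r_[c,0]-st['ee_pos']))
E
```

```text
[462.48379814 401.23105953] 71.39818976679256 [-23.74509208  84.9791217    3.32973846]
```

```bash
python3 -m handwheel '[[0.25,[0,20,1],[0,0,0]],[0.25,[0,20,0],[0,0,0]],[0.25,[0,20,0],[0,0,0]],[0.25,[0,10,0],[0,0,0]],[0.25,[0,4,0],[0,0,0]],[0.25,[0,1.5,0],[0,0,0]],[0.25,[0,0,0],[0,0,0]],[0.25,[0,0,0],[0,0,0]],[0.25,[0,0,0],[0,0,0]],[0.25,[0,0,0],[0,0,0]]]'
python3 -m handwheel '[[0.55,[0,0,0],[0,0,0]],[0.55,[0,0,0],[0,0,0]],[0.55,[0,0,0],[0,0,0]],[0.55,[0,0,0],[0,0,0]],[0.55,[0,0,0],[0,0,0]],[0.55,[0,-15,0],[0,0,0]],[0.55,[0,-30,0],[0,0,0]],[0.55,[0,-30,0],[0,0,0]],[0.55,[0,-25,0],[0,0,0]],[1,[0,0,0],[0,0,0]]]'
python3 - <<'E'
from h import *
Tm,st=T(); print(st['ee_pos'],st['ee_rot'])
KM,im=look('wrist','w12.png')
g=np.array([540,156,0]); print(Tm.T@(g-st['ee_pos']))
E
```

```text
time_s: 27.37
ee_pos: [486.8, 400.4, 10.4]
ee_rot: [-89.9, -0.1, 2.8]
force: [-0.3, -0.6, -1.0]
gripper_width: 30.6
time_s: 28.2
ee_pos: [489.1, 402.3, 115.5]
ee_rot: [-89.6, -0.5, 2.8]
force: [0.5, 0.3, 0.3]
gripper_width: 54.2
[489.07959014 402.29452982 115.45285669] [-89.63032112  -0.52168794   2.79951935]
[  37.77745816  114.19595278 -249.22960037]
```

View pics/w12.png

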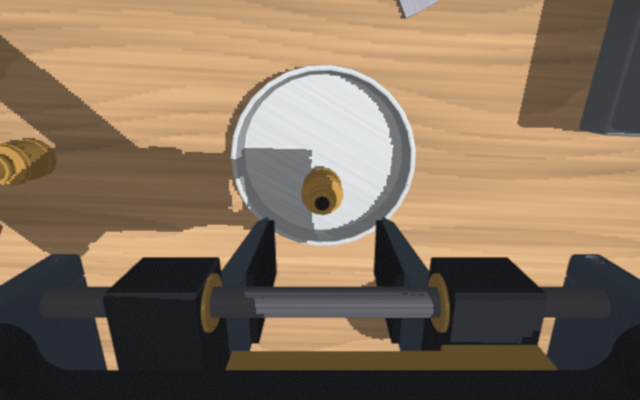

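```bash
python3 -m handwheel '[[1,[5.1,0,-35.2],[0,0,0]],[1,[5.1,0,-35.2],[0,0,0]],[1,[5.1,0,-35.2],[0,0,0]],[1,[5.1,0,-35.2],[0,0,0]],[1,[5.1,0,-35.2],[0,0,0]],[1,[5.1,0,-35.2],[0,0,0]],[1,[5.1,0,-35.2],[0,0,0]],[1,[0,0,0],[0,0,0]],[1,[0,0,0],[0,0,0]],[1,[0,0,0],[0,0,0]]]'
python3 -m handwheel '[[1,[0,0,0],[0,0,0]],[1,[0,0,0],[0,0,0]],[1,[0,0,0],[0,0,0]],[1,[0,0,0],[0,0,0]],[1,[0,0,0],[0,0,0]],[1,[0,0,0],[0,0,0]],[1,[0,0,0],[0,0,0]],[1,[0,0,0],[0,0,0]],[1,[0,0,0],[0,0,0]],[1,[0,0,0],[0,0,0]]]'
python3 - <<'E'
from h import *
Tm,st=T(); print(st['ee_pos'],st['ee_rot'])
KM,im=look('wrist','w13.png')
for d in env.masks_of('wrist','coupling_a_center')[:3]:
    p=plane(KM,d['location'],24)[:2]
    x,i=fit(MODELS['coupling_a_center'],[(KM,d['region'])],p,[0]); print(d['p'],d['location'],x,i)
    print('tool',Tm.T@(np.r_[x[:2],0]-st['ee_pos']))
E
```

```text
time_s: 29.08
ee_pos: [533.5, 155.9, 108.7]
ee_rot: [-90.0, 0.1, 2.8]
force: [0.1, -0.6, -0.7]
gripper_width: 90.9
time_s: 29.92
ee_pos: [534.0, 155.6, 109.5]
ee_rot: [-90.0, -0.0, 2.8]
force: [-0.4, 0.3, -0.7]
gripper_width: 90.9
[534.03909951 155.64507192 109.47338203] [-9.00002175e+01 -5.97017288e-03  2.79401179e+00]
0.67 [334.1, 121.4] [4.74523216e+02 1.58792403e+02 1.94574345e-01] [np.float64(0.9701848539057841)]
tool [-59.30312167 109.46718034   6.0451296 ]
```

View pics/w13.png

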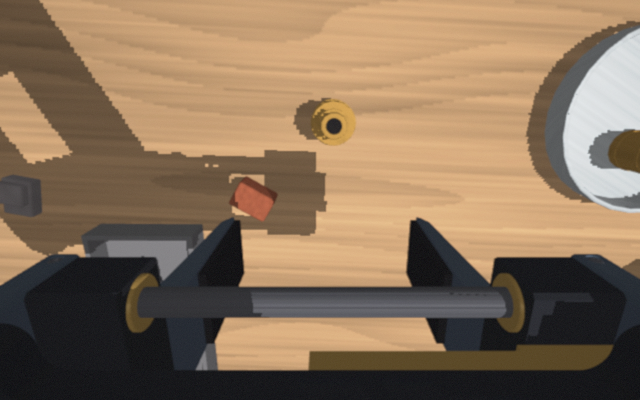

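```bash
python3 -m handwheel '[[1,[-19.8,0,2],[0,0,0]],[1,[-19.8,0,2],[0,0,0]],[1,[-19.7,0,2],[0,0,0]],[1,[0,20,0],[0,0,0]],[1,[0,25,0],[0,0,0]],[1,[0,25,0],[0,0,0]],[1,[0,20,0],[0,0,0]],[1,[0,12,0],[0,0,0]],[1,[0,3,0],[0,0,0]],[1,[0,0,0],[0,0,0]]]'
python3 -m handwheel '[[0.25,[0,0,0],[0,0,0]],[0.25,[0,0,0],[0,0,0]],[0.25,[0,0,0],[0,0,0]],[0.25,[0,0,0],[0,0,0]],[0.25,[0,0,0],[0,0,0]],[0.25,[0,0,0],[0,0,0]],[0.25,[0,0,0],[0,0,0]],[0.25,[0,0,0],[0,0,0]],[0.25,[0,0,0],[0,0,0]],[0.25,[0,0,0],[0,0,0]]]' 25
```

```text
time_s: 30.85
ee_pos: [474.1, 158.6, 3.8]
ee_rot: [-90.0, 0.1, 2.8]
force: [-0.9, 0.4, 0.0]
gripper_width: 91.3
time_s: 31.68
ee_pos: [474.5, 158.8, 4.4]
ee_rot: [-90.0, 0.0, 2.8]
force: [-0.7, -1.0, 0.4]
gripper_width: 30.4
```

```bash
python3 -m handwheel '[[0.25,[0,-20,0],[0,0,0]],[0.25,[0,-30,0],[0,0,0]],[0.25,[0,-30,0],[0,0,0]],[0.25,[-3.7,0,34.5],[0,0,0]],[0.25,[-3.7,0,34.5],[0,0,0]],[0.25,[-3.7,0,34.5],[0,0,0]],[0.25,[-3.7,0,34.5],[0,0,0]],[0.25,[-3.7,0,34.5],[0,0,0]],[0.25,[-3.7,0,34.5],[0,0,0]],[0.25,[-3.7,0,34.5],[0,0,0]]]'
python3 -m handwheel '[[0.25,[0,0,0],[0,0,0]],[0.25,[0,0,0],[0,0,0]],[0.25,[0,0,0],[0,0,0]],[0.25,[0,0,0],[0,0,0]],[0.25,[0,0,0],[0,0,0]],[0.25,[0,0,0],[0,0,0]],[0.25,[0,0,0],[0,0,0]],[0.25,[0,0,0],[0,0,0]],[0.25,[0,0,0],[0,0,0]],[0.25,[0,0,0],[0,0,0]]]'
python3 - <<'E'
from h import *
Tm,st=T(); print(st['ee_pos'],st['ee_rot'])
look('wrist','w14.png')
E
```

```text
time_s: 32.52
ee_pos: [436.0, 400.1, 84.1]
ee_rot: [-90.0, 0.0, 2.8]
force: [1.0, 0.1, -0.7]
gripper_width: 30.4
time_s: 33.35
ee_pos: [436.9, 398.6, 84.5]
ee_rot: [-90.0, -0.0, 2.8]
force: [-0.2, -0.2, -1.6]
gripper_width: 30.5
[436.90076356 398.59209999  84.52004861] [-8.99990627e+01 -7.08464751e-03  2.78653395e+00]
```

View pics/w14.png

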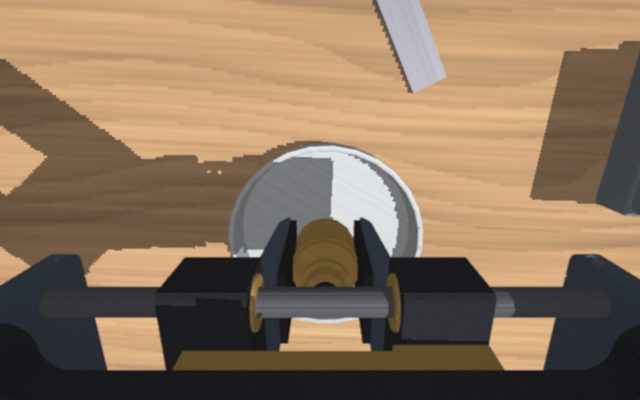

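```bash
python3 -m handwheel '[[0.25,[0,20,1],[0,0,0]],[0.25,[0,20,0],[0,0,0]],[0.25,[0,20,0],[0,0,0]],[0.25,[0,10,0],[0,0,0]],[0.25,[0,4,0],[0,0,0]],[0.25,[0,1.5,0],[0,0,0]],[0.25,[0,0,0],[0,0,0]],[0.25,[0,0,0],[0,0,0]],[0.25,[0,0,0],[0,0,0]],[0.25,[0,0,0],[0,0,0]]]'
python3 -m handwheel '[[0.55,[0,0,0],[0,0,0]],[0.55,[0,0,0],[0,0,0]],[0.55,[0,0,0],[0,0,0]],[0.55,[0,0,0],[0,0,0]],[0.55,[0,0,0],[0,0,0]],[0.55,[0,-15,0],[0,0,0]],[0.55,[0,-30,0],[0,0,0]],[0.55,[0,-30,0],[0,0,0]],[0.55,[0,-25,0],[0,0,0]],[1,[0,-20,0],[0,0,0]]]'
python3 -m handwheel '[[1,[20,-10,-30],[0,0,0]],[1,[20,-10,-30],[0,0,0]],[1,[20,-10,-30],[0,0,0]],[1,[0,0,0],[0,0,0]],[1,[0,0,0],[0,0,0]],[1,[0,0,0],[0,0,0]],[1,[0,0,0],[0,0,0]],[1,[0,0,0],[0,0,0]],[1,[0,0,0],[0,0,0]],[1,[0,0,0],[0,0,0]]]'
python3 - <<'E'
from h import *
Tm,st=T(); print(st['ee_pos'],st['ee_rot'])
look('wrist','w15.png');KM,s=look('scene','s15.png');_,d=look('side')
a=cv2.resize(s[150:290,190:540,::-1],None,fx=2.2,fy=2.2,interpolation=cv2.INTER_CUBIC);b=cv2.resize(d[140:400,150:420,::-1],None,fx=2.2,fy=2.2,interpolation=cv2.INTER_CUBIC)
cv2.imwrite('pics/sc15.png',a);cv2.imwrite('pics/dc15.png',b)
E
```

```text
time_s: 34.23
ee_pos: [437.2, 400.1, 9.8]
ee_rot: [-89.9, -0.1, 2.8]
force: [1.3, 0.4, -1.0]
gripper_width: 30.3
time_s: 35.07
ee_pos: [437.3, 400.2, 131.3]
ee_rot: [-89.9, -0.1, 2.8]
force: [0.1, -0.3, -0.6]
gripper_width: 54.3
time_s: 35.9
ee_pos: [500.5, 313.4, 158.6]
ee_rot: [-90.0, 0.0, 2.9]
force: [0.2, 0.2, 0.6]
gripper_width: 91.5
[500.50477575 313.4193405  158.63013689] [-9.00140915e+01  3.02927667e-02  2.87470925e+00]
```

View pics/sc15.png

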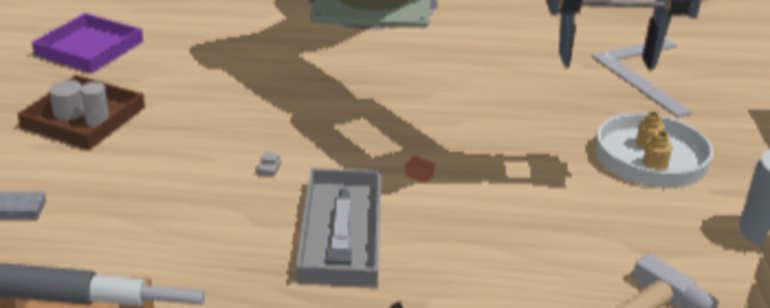

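View pics/dc15.png

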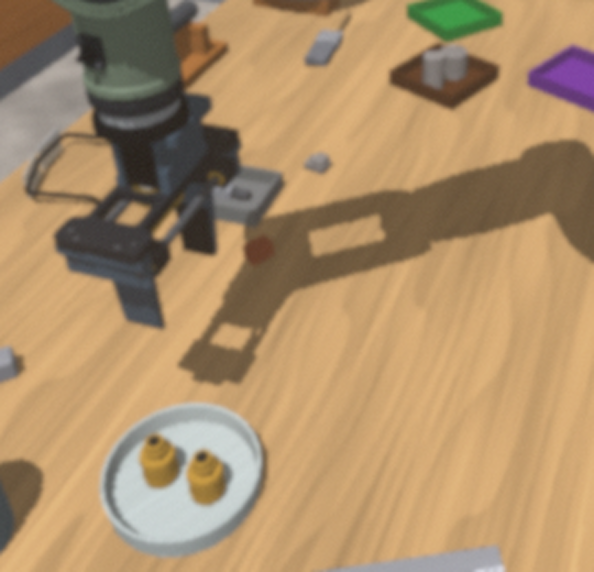

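View pics/w15.png

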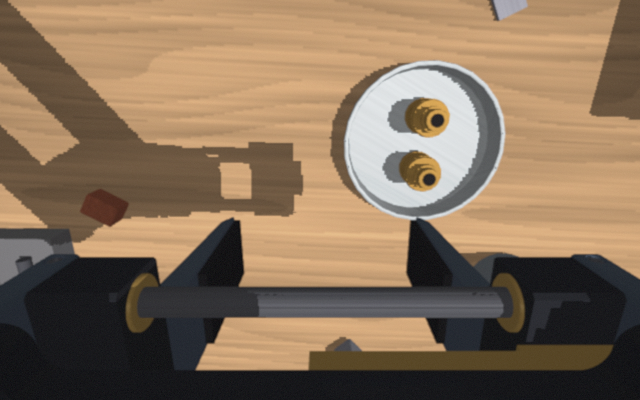

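Everything stands or lies in its tray. One numeric check before handing in.

```bash
python3 - <<'E'
from h import *
for n in('scene','wrist'):
    KM,im=look(n)
    for l,s in (('core_wide_center',(444,-416)),('core_slim_center',(463,-365)),('chisel_center',(668,7)),('coupling_a_center',(437,400)),('coupling_a_center',(487,400)),('rubbing_brick_center',(541,96)),('offcut_center',(549,-99))):
        for d in env.masks_of(n,l):
            if np.linalg.norm(plane(KM,d['location'],20)[:2]-s)<(40 if 'coupling' not in l else 25):
                x,i=fit(MODELS[l],[(KM,d['region'])],np.array(s,float),[0],z=0 if l[0] in'ro' else 4); print(n,l,x[:2].round(1),np.degrees(x[2]).round(),np.round(i,2),end='; ')
                break
        else: print(n,l,'none')
        print()
E
```

```text
scene core_wide_center [ 446.9 -416.3] 3.0 [0.87]; 
scene core_slim_center [ 463. -365.] 0.0 [0.74]; 
scene chisel_center [672.1   7.1] 5.0 [0.8]; 
scene coupling_a_center [430.8 401.8] 10.0 [0.63]; 
scene coupling_a_center none

scene rubbing_brick_center [541.7  95.8] 27.0 [0.84]; 
scene offcut_center [ 552.9 -100.2] 10.0 [0.68]; 
wrist core_wide_center none

wrist core_slim_center none

wrist chisel_center none

wrist coupling_a_center [437.3 399.9] 5.0 [0.96]; 
wrist coupling_a_center none

wrist rubbing_brick_center [541.4  96.3] 56.0 [0.84]; 
wrist offcut_center none
```

```bash
python3 -c "
from workcell import env
print(env.job_done(), env.state()['time_s'])"
```

```text
the job is handed in; nothing more can be done
the job is handed in; nothing more can be done
```

I sorted all five things and handed the job in at about 37 s of robot time. The hand-in gives no verdict, so the result below rests on my own checks.

**Placing:** Both stone cores stand in the dark-wood box, the chisel lies lengthwise in the oblong tray, and both couplings stand wide end down in the round pan. The gripper was open and well clear at the end.

**Checks that passed:** The last scene, side and wrist pictures show everything upright or flat inside the walls. The fits that worked gave:

| Thing | Distance from its tray's centre |
|---|---|
| Wide core | about 27 mm |
| Slim core | about 27 mm |
| Chisel | about 5 mm |
| Coupling a | about 25 mm |

The brick measured within 1 mm of where it started, and the offcut within about 4 mm, which is within measuring error.

**Checks that failed or disagreed:**
- **Coupling b:** the network did not report it in the last pictures. Its position, about 25 mm from the pan centre, comes from the gripper pose at release and from seeing it in all three views.
- **Weak fits:** in the scene view, coupling a and the slim core overlapped their outlines poorly (0.63 and 0.74). The slim core's fit did not move from its starting guess, so it adds little. The wrist fit for coupling a was good (0.96).
- **Grip width:** both couplings read 30.5 mm in the gripper, against the 32 mm given.

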